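Demagnetise the bench tools

TASK

The watchmaker's tools on the bench mat are magnetised: draw out the demagnetiser's tray, lay every one of them flat in it side by side, and push the tray fully home under the coil. Then slide the dust cover fully aside, press the button right down, slide the cover shut again, and only after that draw the tray fully out. Lay the tools flat in the green tool tray, push the empty tray fully home again, and leave the other things on the bench where they are; never press the button unless the tray is home.

Things in the scene. Friction and masses are not known exactly. Their poses are not given: they have to be found in the camera images.
- machine: Demagnetiser, fixed. Grey base plate 220 (x) by 345 (y) by 10 mm, from y = -75 mm. On its -y end a white coil housing 220 (x) by 150 (y), flat top 100 mm above the bench, over a tunnel along y, 172 mm wide, roof at 65 mm. Origin on the bench under the housing's centre; x roughly away from the robot. The tray comes out towards +y. Button and cover on top, at x = -45 mm.
- tray (a joint): Travel of the aluminium tool tray along the machine's +y in m: 0 = fully home in the tunnel (against its stop), 0.20 = fully out (against its stop). It may start a little out. It slides with about 1.5 N of friction plus a little drag, stays where it is left, and has no spring.
- tray_floor (a point): Centre of the tray's inner floor, 22 mm above the bench; axes as the machine's. Tray 160 (x) by 170 (y) mm outside, 152 by 162 mm inside, its rim 5 mm above its floor and 4 mm thick. Home, this point is under the centre of the housing.
- tray_grip (a point): Grip point of the tray's handle: a black upright plate 55 (x) by 10 (y) by 50 mm high on a low stem, 135 mm from the tray's centre on the +y side, always outside the tunnel. The point lies on the plate's middle, 58 mm above the bench and 10 mm below the plate's top; the plate can be pinched from above across y.
- cover (a joint): Travel of the dust cover along the machine's +x in m: 0 = shut, over the button; 0.085 = fully aside, button exposed. About 1.2 N of friction; stays where it is left, no spring.
- cover_grip (a point): Grip point of the dust cover: a black sliding hood 78 (x) by 76 (y) mm, its top 135 mm above the bench, with a grey upright fin on its middle 10 (x) by 46 (y) by 23 mm high. The point lies on the fin's middle, 148 mm above the bench and 10 mm below the fin's top; the fin can be pinched from above across x.
- button (a joint): Travel of the spring push button, m: 0 = up, 0.006 = right down (5 N at the bottom). Springs back. It counts as pressed beyond 4.5 mm.
- button_top (a point): Centre of the top of the button, a black round cap 30 mm across, pressed downwards; out of sight and reach until the cover is aside.
- mat: Thin flat teal bench mat 200 (x) by 180 (y) by 3 mm, fixed, on the robot's left or right. Origin: centre of its underside.
- rack: Green open tool tray for clean tools, 200 (x) by 180 (y) by 9 mm high outside, walls and floor 4 mm thick, fixed, on the side where the mat is not. Origin: centre of its underside.
- rack_floor (a point): Centre of the green tool tray's inner floor, 4 mm above the bench; axes are the tool tray's.
- screwdriver: Loose, steel, lying flat along its own x; at first on the mat, roughly along the mat's x. Origin: centre of its length and at half its height. Screwdriver 123 mm long: square-sided handle (x = -61 to +11 mm, 11 mm square, 13 mm at its end and collar), then a 6 mm shank and blade towards +x. Grasp across the handle at x = -15 mm. May be absent.
- tweezers: Loose, steel, lying flat along its own x; at first on the mat, roughly along the mat's x. Origin: centre of its length and at half its height. Closed tweezers, rigid, 127 mm long, 14 mm wide, 10 mm high, tapering to the tips at +x. Grasp across at x = -10 mm. May be absent.
- knife: Loose, steel, lying flat along its own x; at first on the mat, roughly along the mat's x. Origin: centre of its length and at half its height. Case knife 130 mm long: dark handle (x = -65 to +15 mm, 16 mm wide, 12 mm high), short 4 mm thick blade towards +x. Grasp across the handle at x = -10 mm. May be absent.
- pliers: Loose, steel, lying flat along its own x; at first on the mat, roughly along the mat's x. Origin: centre of its length and at half its height. Closed flat-nosed pliers, rigid, 126 mm long: two handles side by side towards -x (30 mm wide over both), joint at x = 10 mm (20 mm wide, 12 mm high), jaws 13 mm wide towards +x. Grasp across the joint at x = 10 mm. May be absent.
- loupe: Bystander: black eyeglass loupe, 38 mm across, 40 mm high, loose, standing. Origin: centre of its underside.
- dome: Bystander: glass dome on a wooden foot, 92 mm across, 85 mm high, loose. Origin: centre of its underside.
- oilpot: Bystander: brass oil pot, 56 mm across, 27 mm high, loose. Origin: centre of its underside.

How it is judged:
On the way, in this order (a step that is already met when the one before it is completed fails the run):
1. every tool lies flat in the tray and the tray is fully home (x of screwdriver in the frame of tray_floor between -0.075 and 0.075 m and y of screwdriver in the frame of tray_floor between -0.081 and 0.081 m and z of screwdriver in the frame of tray_floor between 0 and 0.0115 m and angle between screwdriver's own x axis and vertical between 1.47 and 1.67 rad and x of tweezers in the frame of tray_floor between -0.075 and 0.075 m and y of tweezers in the frame of tray_floor between -0.081 and 0.081 m and z of tweezers in the frame of tray_floor between 0 and 0.0115 m and angle between tweezers's own x axis and vertical between 1.47 and 1.67 rad and x of knife in the frame of tray_floor between -0.075 and 0.075 m and y of knife in the frame of tray_floor between -0.081 and 0.081 m and z of knife in the frame of tray_floor between 0 and 0.0115 m and angle between knife's own x axis and vertical between 1.47 and 1.67 rad and x of pliers in the frame of tray_floor between -0.075 and 0.075 m and y of pliers in the frame of tray_floor between -0.081 and 0.081 m and z of pliers in the frame of tray_floor between 0 and 0.0115 m and angle between pliers's own x axis and vertical between 1.47 and 1.67 rad and value of joint each of tray, cover below 0.006 m), for 0.2 s.
2. then the dust cover is fully aside, with the tray home (value of joint cover above 0.075 m and value of joint tray below 0.006 m), for 0.2 s.
3. then the button is right down while the loaded tray is home and the cover aside (x of screwdriver in the frame of tray_floor between -0.075 and 0.075 m and y of screwdriver in the frame of tray_floor between -0.081 and 0.081 m and z of screwdriver in the frame of tray_floor between 0 and 0.0115 m and angle between screwdriver's own x axis and vertical between 1.47 and 1.67 rad and x of tweezers in the frame of tray_floor between -0.075 and 0.075 m and y of tweezers in the frame of tray_floor between -0.081 and 0.081 m and z of tweezers in the frame of tray_floor between 0 and 0.0115 m and angle between tweezers's own x axis and vertical between 1.47 and 1.67 rad and x of knife in the frame of tray_floor between -0.075 and 0.075 m and y of knife in the frame of tray_floor between -0.081 and 0.081 m and z of knife in the frame of tray_floor between 0 and 0.0115 m and angle between knife's own x axis and vertical between 1.47 and 1.67 rad and x of pliers in the frame of tray_floor between -0.075 and 0.075 m and y of pliers in the frame of tray_floor between -0.081 and 0.081 m and z of pliers in the frame of tray_floor between 0 and 0.0115 m and angle between pliers's own x axis and vertical between 1.47 and 1.67 rad and value of joint button above 0.0045 m and value of joint cover above 0.07 m and value of joint tray below 0.006 m).
4. then the cover is fully shut again, with the tray still home (value of joint each of cover, tray below 0.006 m), for 0.2 s.
5. then the tray is fully out, with the cover shut (value of joint tray above 0.19 m and value of joint cover below 0.006 m), for 0.2 s.
At the end, for the whole second after the job is handed in: Every tool present lies flat (level within 0.1 rad, its centre less than 11.5 mm above the floor) inside the green tool tray, at rest; the empty demagnetiser tray is home within 6 mm, the cover shut within 6 mm, and the button up (all of step 4 and x of screwdriver in the frame of rack_floor between -0.095 and 0.095 m and y of screwdriver in the frame of rack_floor between -0.085 and 0.085 m and z of screwdriver in the frame of rack_floor between 0 and 0.0115 m and angle between screwdriver's own x axis and vertical between 1.47 and 1.67 rad and x of tweezers in the frame of rack_floor between -0.095 and 0.095 m and y of tweezers in the frame of rack_floor between -0.085 and 0.085 m and z of tweezers in the frame of rack_floor between 0 and 0.0115 m and angle between tweezers's own x axis and vertical between 1.47 and 1.67 rad and x of knife in the frame of rack_floor between -0.095 and 0.095 m and y of knife in the frame of rack_floor between -0.085 and 0.085 m and z of knife in the frame of rack_floor between 0 and 0.0115 m and angle between knife's own x axis and vertical between 1.47 and 1.67 rad and x of pliers in the frame of rack_floor between -0.095 and 0.095 m and y of pliers in the frame of rack_floor between -0.085 and 0.085 m and z of pliers in the frame of rack_floor between 0 and 0.0115 m and angle between pliers's own x axis and vertical between 1.47 and 1.67 rad and value of joint button below 0.002 m and linear speed of each of screwdriver, tweezers, knife, pliers below 0.02 m/s); the robot touches nothing.
It fails at once if the button is pressed while the tray is not home (value of joint button above 0.003 m and value of joint tray above 0.012 m).
It fails at once if a bystander (loupe, dome or oil pot) is moved more than 30 mm (distance of any of loupe, dome, oilpot from where it was at the start of the episode above 0.03 m).
Of screwdriver, tweezers, knife, pliers only 2 to 3 are there at a start; the rules pass over those that are not, and their reading is None.
At some moment in a run one of screwdriver, tweezers, knife, pliers may be knocked a few centimetres aside while the robot is not near it.
Once in a run the grip may slacken for a moment while it holds something.
It also fails if it takes over 210 s, if anything falls off the work surface, if the arm or the gripper's body presses on something with over 40 N, if the wrist force passes 120 N, or if a joint passes its speed limit or range.

ROBOT

A 6-joint arm with a two-finger parallel gripper is mounted at the origin on the work surface. World frame = base frame: x ahead of the robot, y to its left, z up, the work surface at z = 0. Lengths are in m, angles in rad, forces in N, time in s.
With the tool pointing down it reaches from about 0.275 to 0.725 m from the base axis. Payload 5.6 kg.
Tool frame: the origin (TCP) lies at the centre of the arm's flange, where the gripper is bolted on; the fingertips stand ahead of it and the grasp point (between the pads) lies 155 mm ahead of it (ctrl.tcp_to_tips is the z of the fingertips in the tool frame, in m); z points along the fingers, y is the line along which they close (so a half turn about z gives the same grasp; the last joint's range is limited). The gripper opens to 85 mm and grips with 20 to 120 N. Pads are 22 mm wide; open, the fingers measure 114 mm over their backs; the gripper's body (76 mm by 85 mm) begins 54 mm behind the grasp point. The pads swing forward as they close: fully open they stand 13 mm farther back than shut.
Start: joints at [-0.901, 0.255, 0.108, 0, -1.424, -0.285], TCP at [0.206, -0.51, 0.405] pointing down, gripper open.
Joint ranges: [-2.95, 2.95], [-1.21, 1.97], [-1.09, 1.5], [-2.87, 1.71], [-2.94, -0.07], [-3.05, 3.05]. Speed limits (rad/s): [2.57, 2.57, 3.14, 3.14, 3.14, 3.14].

INTERFACE

Orientations are given as [roll, pitch, yaw] about the fixed x, y, z axes, in that order (R = Rz(yaw) Ry(pitch) Rx(roll)).
In Python, from bench import get_obs, eyes, hand_in, ctrl gives the robot as it stands. The module is installed in compiled form; this text tells all that it offers.
- The arm moves only by the tool jog_arm, never from a script. Its argument "increments" is a list of rows, each a list of 7 numbers: the shift along the world's x, y, z as a fraction of full scale, then the turn, a rotation vector about the world's x, y, z as a fraction of full scale, then the opening, from -1 (shut) to 1 (fully open). A call has 1 to 20 rows; each row shifts and turns the commanded pose from where the row before left it; what a row does not reach is not made up. Full scale, the value 1, is 0.1 m for a shift and 120 degrees for a turn. A row lasts 1/12 s, in which the tool goes at most 41.7 mm and 7.16 degrees, less where a joint would pass 70% of its speed; a pose out of reach is approached as far as the arm can. A call with a number of a shift or a turn outside -1 to 1 is refused whole. A call with a gripper value outside its range is refused whole. The fingers move at their own pace and stop on an object; "grip_force" is the grip in N (left out, the last holds). Time passes only in rows, so rows that do not move let the fingers close. It gives the time, the measured TCP pose, the force, the opening and the grip force at its end, in the units of the state.
- get_obs(): the state, without advancing time (a new reading comes with each control period).
- eyes.get_image(name): name is "side" or "top" or "wrist"; returns a dict with "color" (420x560x3 uint8, red, green, blue), "camera_matrix" (3x3 intrinsics, pixels), "position" and "orientation" of the camera in the world. Camera axes: x right, y up, looking along -z (the intrinsics and any distortion apply to the point x, -y, -z); pixel columns grow to the right and rows downward; lengths in m; the calibration is good to about 2 mm. A picture is of the moment at which its call begins. There is no depth.
- hand_in(): hands the job in; it is judged then, once.
The state is a dict: "clock": time; "q": joint angles; "joint_vel": joint speeds; "joint_torque": joint torques, N m; "tcp_pos": TCP position; "ee_rot": TCP orientation; "wrist_force": force on the tool from outside, world axes, zero at the start; "moment": the same for the moment, N m; "grip_width": finger opening in m; "finger_force": force on a finger pad.
Only numpy, scipy, OpenCV 4.12 (cv2) and the standard library are available. Lean on these libraries where they do the work, as an engineer would, in place of code of your own. Each camera call takes 0.05 s, during which the arm holds its last target. There are 200 camera calls.

## Working session

There is one attempt and no reset: what is moved stays moved. The work goes in short steps, Python scripts to look and compute and a tool call to move; the robot and the scene stay as the last step left them, time stands still between calls to the robot, and variables do not carry over. Pictures are saved under pics/ and viewed, at most 14 in all, crops included, and the job is handed in when it is done.

Besides the shell and the picture viewer there is one more tool, called after ">>>" as name([rows], argument=value, ...), one row to a line, values as JSON. jog_arm: Moves the arm, as the interface text tells. Shift numbers are shares of 0.1 m and turn numbers shares of 120 degrees, none past 1 either way. Its arguments: {"type":"object","properties":{"increments":{"type":"array"},"grip_force":{"type":"number"}},"required":["increments"]}

```bash
mkdir -p pics; ls; cat > h.py <<'E'
import numpy as np, cv2
from scipy.spatial.transform import Rotation as R
from bench import get_obs, eyes, hand_in, ctrl
def cam(n):
    d=eyes.get_image(n); 
    o=np.array(d["orientation"],float)
    if o.shape==(3,3): M=o
    elif o.size==3: M=R.from_euler('xyz',o).as_matrix()
    else: M=None; print("quat",o)
    d["R"]=M; d["p"]=np.array(d["position"]); d["K"]=np.array(d["camera_matrix"]); return d
def save(d,f): cv2.imwrite("pics/"+f,d["color"][:,:,::-1])
def ray(d,uv):
    uv=np.atleast_2d(np.asarray(uv,float)); x=np.c_[uv,np.ones(len(uv))]@np.linalg.inv(d["K"]).T
    return (x*[1,-1,-1])@d["R"].T
def onz(d,uv,z):
    r=ray(d,uv); return d["p"]+r*((z-d["p"][2])/r[:,2:3])
def proj(d,P):
    c=(np.atleast_2d(P)-d["p"])@d["R"]*[1,-1,-1]; q=c@d["K"].T; return q[:,:2]/q[:,2:]
def tri(d1,u1,d2,u2):
    a,b=ray(d1,u1)[0],ray(d2,u2)[0]; a/=np.linalg.norm(a); b/=np.linalg.norm(b)
    s=np.linalg.lstsq(np.c_[a,-b],d2["p"]-d1["p"],rcond=None)[0]
    P,Q=d1["p"]+s[0]*a,d2["p"]+s[1]*b; return (P+Q)/2,np.linalg.norm(P-Q)
E
python3 - <<'E'
from h import *
for n in("top","side","wrist"):
    d=cam(n); save(d,n+"0.png"); print(n,{k:v for k,v in d.items() if k not in("color","R","p","K")})
print(get_obs(),ctrl.tcp_to_tips)
E
```

```text
pics
top {'camera_matrix': array([[507.10732629,   0.        , 271.86761571],
       [  0.        , 507.10732629, 212.01691304],
       [  0.        ,   0.        ,   1.        ]]), 'position': array([0.44651412, 0.00715111, 1.35713993]), 'orientation': array([ 0.06110464,  0.00725447, -1.55024152])}
side {'camera_matrix': array([[509.67879385,   0.        , 271.66872398],
       [  0.        , 509.67879385, 201.91050782],
       [  0.        ,   0.        ,   1.        ]]), 'position': array([0.26415661, 0.92476505, 0.89249925]), 'orientation': array([ 0.90529083,  0.01202953, -2.85611815])}
wrist {'camera_matrix': array([[337.69579819,   0.        , 278.67444007],
       [  0.        , 337.69579819, 205.84975698],
       [  0.        ,   0.        ,   1.        ]]), 'position': array([ 0.13127268, -0.53946524,  0.37296352]), 'orientation': array([-3.20483816e-01, -1.66906066e-03,  1.95612086e+00])}
{'clock': 0.15, 'q': array([-9.01419061e-01,  2.55621536e-01,  1.07313467e-01, -3.42433439e-04,
       -1.42391330e+00, -2.84587024e-01]), 'joint_vel': array([-0.00186428, -0.0008535 ,  0.00442495,  0.00051991,  0.0020441 ,
       -0.00094822]), 'joint_torque': array([ 2.76557730e-04, -3.86940622e+01,  2.38081580e+01,  5.36665365e+00,
       -4.55536836e-03,  8.70102326e-06]), 'tcp_pos': array([ 0.2064552 , -0.50965525,  0.40400425]), 'ee_rot': array([ 3.14012983e+00, -7.50473251e-05, -2.75685272e+00]), 'wrist_force': array([ 0.49735021, -0.26978157, -0.10148426]), 'moment': array([-0.01181255,  0.04394804, -0.0054252 ]), 'finger_force': 0.0, 'grip_width': 0.08553558679011805} 0.1734
```

View pics/top0.png

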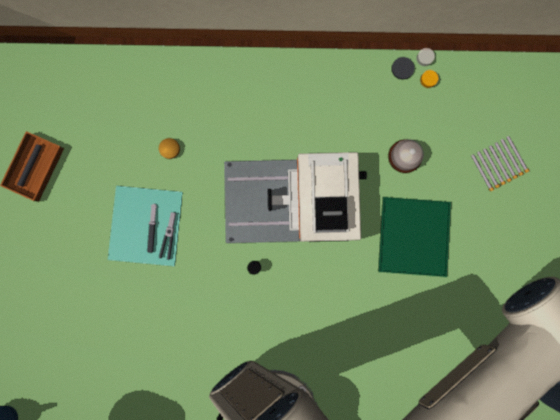

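View pics/side0.png

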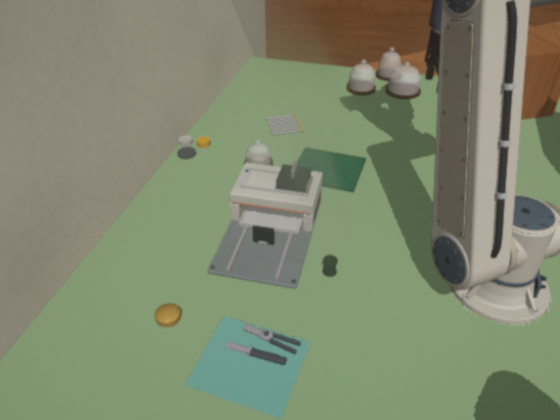

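The top view shows the mat at about (146,225) with the knife at (152,228) and the pliers at (169,235), and the rack at (415,237). The machine is at (295,200), with the handle plate at (270,200) and the cover fin at (332,213). The loupe (254,267), dome (405,155) and oil pot (169,148) stand nearby. The side view agrees.

```bash
python3 - <<'E'
from h import *
t=cam("top"); s=cam("side")
a=cv2.resize(t["color"][145:280,100:370],None,fx=2.96,fy=2.96,interpolation=cv2.INTER_CUBIC)
cv2.imwrite("pics/topcrop.png",a[:,:,::-1])
b=cv2.resize(s["color"][150:410,180:350],None,fx=2.3,fy=2.3,interpolation=cv2.INTER_CUBIC)
cv2.imwrite("pics/sidecrop.png",b[:,:,::-1])
hsv=lambda d:cv2.cvtColor(d["color"],cv2.COLOR_RGB2HSV)
for d,n in((t,"top"),(s,"side")):
    H=hsv(d)
    for nm,(h0,h1,s0,v0,v1) in dict(mat=(78,100,90,90,255),rack=(60,95,120,20,100)).items():
        m=((H[...,0]>=h0)&(H[...,0]<=h1)&(H[...,1]>=s0)&(H[...,2]>=v0)&(H[...,2]<=v1)).astype(np.uint8)
        m=cv2.morphologyEx(m,cv2.MORPH_OPEN,np.ones((3,3)))
        cs=cv2.findContours(m,cv2.RETR_EXTERNAL,cv2.CHAIN_APPROX_NONE)[0]
        c=max(cs,key=cv2.contourArea); z=.003 if nm=="mat" else .009
        W=onz(d,c[:,0,:],z)[:,:2]; r=cv2.minAreaRect((W*1000).astype(np.float32))
        print(n,nm,cv2.contourArea(c),np.round(r[0],1),np.round(r[1],1),r[2])
        if nm=="mat":
            hull=np.zeros_like(m); cv2.fillPoly(hull,[cv2.convexHull(c)],1); hull=cv2.erode(hull,np.ones((5,5)))
            k=cv2.morphologyEx(hull&(1-m),cv2.MORPH_OPEN,np.ones((2,2)))
            for c2 in cv2.findContours(k,cv2.RETR_EXTERNAL,cv2.CHAIN_APPROX_NONE)[0]:
                if cv2.contourArea(c2)<40: continue
                W=onz(d,c2[:,0,:],.010)[:,:2]*1000; r=cv2.minAreaRect(W.astype(np.float32))
                print("  tool",cv2.boundingRect(c2),np.round(r[0],1),np.round(r[1],1),round(r[2],1))
E
```

```text
top mat 3991.5 [487.4 357.1] [176.2 195.7] 85.73968505859375
  tool (160, 213, 19, 48) [458.4 288.2] [ 34.8 128.2] 78.5
  tool (148, 204, 10, 50) [478.6 334.7] [ 21.8 131.2] 88.7
top rack 4916.0 [ 472.3 -359.9] [180.3 197.3] 86.8961410522461Traceback (most recent call last):
  File "<stdin>", line 14, in <module>
ValueError: max() iterable argument is empty
```

View pics/topcrop.png

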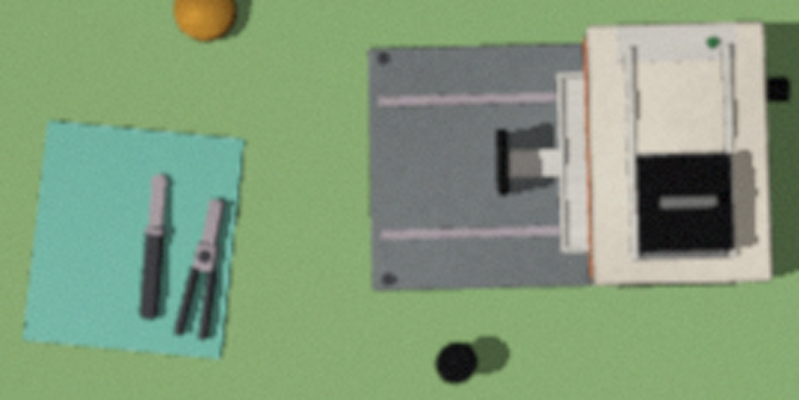

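View pics/sidecrop.png

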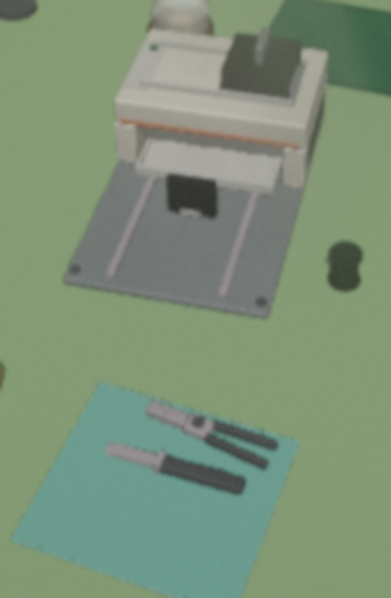

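The crops show exactly two tools, the knife and the pliers, both with their tips towards +x. The pliers' joint is at top (169,232) and side (266,334). The tray stands slightly out. Now to work out the poses.

```bash
python3 - <<'E'
from h import *
t=cam("top"); s=cam("side")
T=lambda x,y:np.array([100+x/2.963,145+y/2.963]); S=lambda x,y:np.array([180+x/2.3,150+y/2.3])
f=lambda v:np.round(np.array(v)*1000,1).tolist()
for n,a,b in [("pliers joint",(204,257),(199,424)),("knife joint",(155,231),(161,462)),("knife butt",(149,316),(240,485)),("knife tip",(161,177),(109,449)),("plier tip",(217,201),(150,408)),
  ("plate top",(503,161),(192,180)),("fin top",(689,202),(263,42)),("scr1",(383,58),(75,269)),("scr2",(389,279),(262,301)),("loupe",(456,362),(345,250))]:
    P,e=tri(t,T(*a),s,S(*b)); print(n,f(P),"gap",f(e))
C=[onz(t,T(*p),.1)[0] for p in((586,27),(594,284),(771,278),(763,24))]; print("house",[f(c) for c in C],"ctr",f(np.mean(C,0)))
v=C[0]-C[1]; print("yaw x-axis",np.degrees(np.arctan2(v[1],v[0])),np.degrees(np.arctan2(*(C[3]-C[2])[[1,0]])))
B=[onz(t,T(*p),.01)[0] for p in((369,49),(374,289))]; print("base end",[f(c) for c in B],"yaw",np.degrees(np.arctan2(*(B[0]-B[1])[[1,0]])))
print("fin onz .158",f(onz(t,T(689,202),.158)),"plate .068",f(onz(t,T(503,161),.068)))
print("tray front rim .027",f(onz(t,[T(557,73),T(562,251)],.027)))
for n,p,z in(("dome",(405,155),.0),("oil",(169,148),.013),("loupe",T(456,362),.04)): print(n,f(onz(t,p,z)))
E
```

```text
pliers joint [471.5, 290.2, 16.8] gap 2.0
knife joint [493.5, 335.8, 12.7] gap 1.1
knife butt [418.8, 338.9, 12.2] gap 3.7
knife tip [543.1, 333.1, 9.3] gap 2.4
plier tip [522.0, 281.4, 11.2] gap 1.7
plate top [558.6, 24.4, 67.0] gap 2.2
fin top [520.8, -126.7, 152.8] gap 1.3
scr1 [653.9, 135.2, 14.4] gap 1.9
scr2 [455.1, 124.7, 12.9] gap 1.5
loupe [384.1, 61.8, 44.4] gap 1.5
house [[669.5, -43.9, 100.0], [453.2, -54.4, 100.0], [461.2, -201.9, 100.0], [675.0, -193.1, 100.0]] ctr [564.7, -123.3, 100.0]
yaw x-axis 2.765715113057975 2.3735739300841163
base end [[661.7, 148.2, 10.0], [445.2, 138.0, 10.0]] yaw 2.6891280015088115
fin onz .158 [[519.8, -126.3, 158.0]] plate .068 [[557.5, 24.2, 68.0]]
tray front rim .027 [[640.6, -21.8, 27.0], [482.2, -29.2, 27.0]]
dome [[690.4, -336.8, 0.0]]
oil [[694.9, 297.8, 13.0]]
loupe [[383.1, 61.9, 40.0]]
```

>>> jog_arm([
  [0.196,0.297,0,0,0,-0.009,0],
  [0.196,0.297,0,0,0,-0.009,0],
  [0.196,0.297,0,0,0,-0.009,0],
  [0.196,0.297,0,0,0,-0.009,0],
  [0.196,0.297,0,0,0,-0.009,0],
  [0.196,0.297,0,0,0,-0.009,0],
  [0.196,0.297,0,0,0,-0.009,0],
  [0.196,0.297,0,0,0,-0.009,0],
  [0.196,0.297,0,0,0,-0.009,0],
  [0.196,0.297,0,0,0,-0.009,0],
  [0.196,0.297,0,0,0,-0.009,0],
  [0.196,0.297,0,0,0,-0.009,0],
  [0.196,0.297,0,0,0,-0.009,0],
  [0.196,0.297,0,0,0,-0.009,0],
  [0.196,0.297,0,0,0,-0.009,0],
  [0.196,0.297,0,0,0,-0.009,0],
  [0.196,0.297,0,0,0,-0.009,0],
  [0.196,0.297,0,0,0,-0.009,0],
  [0,0,0,0,0,0,0],
  [0,0,0,0,0,0,0],
], grip_force=40)

```text
clock: 2.02
tcp_pos: [0.56, 0.0264, 0.4037]
ee_rot: [-3.141, -0.002, -3.094]
wrist_force: [0.8, -1.3, 0.4]
grip_width: 0.0426
finger_force: 0.0
```

```bash
python3 - <<'E'
from h import *
o=get_obs(); print(o["q"],o["tcp_pos"],o["ee_rot"],o["grip_width"])
w=cam("wrist"); save(w,"w1.png"); print(w["p"])
E
```

```text
[ 3.26076500e-01  2.77126873e-01  1.35446049e-01 -1.79906880e-04
 -1.43065264e+00 -1.84897870e+00] [0.55999884 0.02640892 0.40370978] [-3.14134180e+00 -1.52695617e-03 -3.09372398e+00] 0.04260383333930697
[0.47897324 0.0229802  0.37291103]
```

View pics/w1.png

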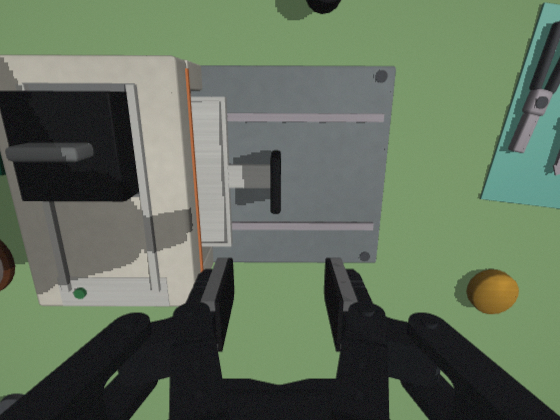

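The wrist view shows the handle plate top at (276,181), with base-plate corners at (394,67) and (377,263). The fingers are centred at about x=280, so they line up with the plate in y.

```bash
python3 - <<'E'
from h import *
w=cam("wrist"); t=cam("top"); f=lambda v:np.round(np.array(v)*1000,1).tolist()
m=(w["color"].max(2)<45).astype(np.uint8)[140:225,255:300]
ys,xs=np.nonzero(m); print(xs.min()+255,xs.max()+255,ys.min()+140,ys.max()+140)
for z in(.063,.068): print(f(onz(w,(xs.mean()+255.5,ys.mean()+140.5),z)))
B=onz(w,[(394,67),(377,263)],.01); print("base end",f(B),f(B.mean(0)),np.degrees(np.arctan2(*(B[1]-B[0])[[1,0]])))
print(tri(t,(269.9,199.4),w,(276,181)))
E
```

```text
271 281 151 213
[[557.7, 24.0, 63.0]]
[[556.4, 24.0, 68.0]]
base end [[447.4, 135.7, 10.0], [665.1, 149.0, 10.0]] [556.3, 142.3, 10.0] 3.5002235306328937
(array([0.55837093, 0.02355944, 0.055442  ]), np.float64(0.0008138278777798333))
```

>>> jog_arm([
  [-0.02,-0.024,-0.3,0,0,0,0],
  [0,0,-0.3,0,0,0,0],
  [0,0,-0.3,0,0,0,0],
  [0,0,-0.3,0,0,0,0],
  [0,0,-0.3,0,0,0,0],
  [0,0,-0.3,0,0,0,0],
  [0,0,-0.1,0,0,0,0],
  [0,0,0,0,0,0,0],
  [0,0,0,0,0,0,-1],
  [0,0,0,0,0,0,-1],
  [0,0,0,0,0,0,-1],
  [0,0,0,0,0,0,-1],
  [0,0,0,0,0,0,-1],
  [0,0,0,0,0,0,-1],
], grip_force=50)

```text
clock: 3.33
tcp_pos: [0.5581, 0.0225, 0.2171]
ee_rot: [3.141, 0.004, -3.096]
wrist_force: [-1.6, -0.8, 6.6]
grip_width: 0.0089
finger_force: 51.7
```

>>> jog_arm([
  [-0.003,0.06,0,0,0,0,-1],
  [-0.006,0.12,0,0,0,0,-1],
  [-0.006,0.12,0,0,0,0,-1],
  [-0.006,0.12,0,0,0,0,-1],
  [-0.006,0.12,0,0,0,0,-1],
  [-0.006,0.12,0,0,0,0,-1],
  [-0.006,0.12,0,0,0,0,-1],
  [-0.006,0.12,0,0,0,0,-1],
  [-0.006,0.12,0,0,0,0,-1],
  [-0.006,0.12,0,0,0,0,-1],
  [-0.006,0.12,0,0,0,0,-1],
  [-0.006,0.12,0,0,0,0,-1],
  [-0.006,0.12,0,0,0,0,-1],
  [-0.006,0.12,0,0,0,0,-1],
  [-0.006,0.12,0,0,0,0,-1],
  [0,0.05,0,0,0,0,-1],
  [0,0.04,0,0,0,0,-1],
  [0,0,0,0,0,0,-1],
])

```text
clock: 4.83
tcp_pos: [0.5498, 0.207, 0.2171]
ee_rot: [3.139, 0.005, -3.095]
wrist_force: [0.7, 0.3, 6.9]
grip_width: 0.0093
finger_force: 51.7
```

>>> jog_arm([
  [0,0.03,0,0,0,0,-1],
  [0,0.03,0,0,0,0,-1],
  [0,0.03,0,0,0,0,-1],
  [0,0,0,0,0,0,-1],
  [0,0,0,0,0,0,-1],
])

```text
clock: 5.25
tcp_pos: [0.5501, 0.2101, 0.217]
ee_rot: [-3.132, 0.002, -3.096]
wrist_force: [6.3, -22.0, 10.0]
grip_width: 0.0092
finger_force: 52.3
```

>>> jog_arm([
  [0,-0.05,0,0,0,0,-0.2],
  [0,0,0,0,0,0,-0.2],
  [0,0,0,0,0,0,-0.2],
  [0,0,0.2,0,0,0,-0.2],
  [0,0,0.3,0,0,0,-0.2],
  [0,0,0.3,0,0,0,-0.2],
  [-0.06,0.2,0.3,0,0,0,-0.2],
  [-0.06,0.2,0.3,0,0,0,-0.2],
  [-0.06,0.2,0,0,0,0,-0.2],
  [-0.06,0.2,0,0,0,0,-0.2],
  [-0.06,0.2,0,0,0,0,-0.2],
  [0,0,0,0,0,0,-0.2],
  [0,0,0,0,0,0,-0.2],
])

```text
clock: 6.33
tcp_pos: [0.5178, 0.3111, 0.3543]
ee_rot: [3.141, -0.001, -3.093]
wrist_force: [0.5, -0.1, -0.7]
grip_width: 0.0337
finger_force: 0.0
```

```bash
python3 - <<'E'
from h import *
o=get_obs(); print(o["tcp_pos"],o["ee_rot"],o["grip_width"])
w=cam("wrist"); save(w,"w2.png")
E
```

```text
[0.51779927 0.31108805 0.35432373] [ 3.14124816e+00 -7.20364485e-04 -3.09347984e+00] 0.03370835310535946
```

View pics/w2.png

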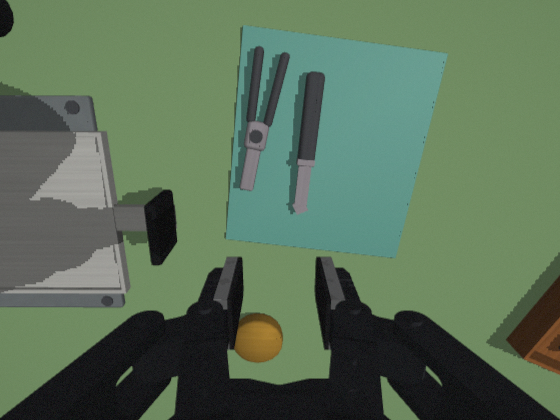

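The tray is fully out. The knife runs from its butt at (316,74) to its tip at (299,210), and the pliers' joint is at (257,136) with the tips at (246,188).

```bash
cat >> h.py <<'E'
f=lambda v:np.round(np.array(v)*1000,1).tolist()
def blobs(d,box,cond,z,amin=40):
    x0,y0,x1,y1=box; m=np.zeros(d["color"].shape[:2],np.uint8); m[y0:y1,x0:x1]=cond(d["color"].astype(int))[y0:y1,x0:x1]
    m=cv2.morphologyEx(m,cv2.MORPH_OPEN,np.ones((2,2)))
    for c in cv2.findContours(m,cv2.RETR_EXTERNAL,cv2.CHAIN_APPROX_NONE)[0]:
        if cv2.contourArea(c)<amin: continue
        r=cv2.minAreaRect((onz(d,c[:,0],z)[:,:2]*1000).astype(np.float32)); print(" blob",cv2.boundingRect(c),np.round(r[0],1),np.round(r[1],1),round(r[2],1))
E
python3 - <<'E'
from h import *
w=cam("wrist"); t=cam("top"); s=cam("side")
blobs(w,(235,35,430,225),lambda c:c[...,1]-c[...,0]<25,.011)
print("knife butt/bolster/tip",f(onz(w,[(316,74),(307,161),(299,210)],.012)))
print("pliers joint/tip",f(onz(w,[(257,136),(246,188)],.013)))
T=lambda x,y:np.array([100+x/2.963,145+y/2.963]); S=lambda x,y:np.array([180+x/2.3,150+y/2.3])
print("heights: knife bolster",tri(w,(307,161),t,T(155,231)),"joint",tri(w,(257,136),t,T(204,257)))
print("tray corners(.027) w",f(onz(w,[(105,132),(128,291)],.027)))
E
```

```text
blob (294, 72, 33, 143) [482.9 336.7] [ 17.4 130.6] 88.0
 blob (242, 47, 50, 145) [464.  291.5] [ 30.1 125.8] 80.8
knife butt/bolster/tip [[419.3, 338.2, 12.0], [495.0, 336.1, 12.0], [543.5, 331.9, 12.0]]
pliers joint/tip [[474.2, 289.0, 13.0], [523.5, 279.9, 13.0]]
heights: knife bolster (array([0.49340955, 0.33498919, 0.01771793]), np.float64(0.0015761828024382077)) joint (array([0.47170932, 0.28914452, 0.02321065]), np.float64(0.0027054826247049015))
tray corners(.027) w [[475.4, 158.8, 27.0], [632.9, 164.0, 27.0]]
```

>>> jog_arm([
  [-0.2,0.1,0,0,0,-0.04,-0.35],
  [-0.158,0.1,-0.2,0,0,0,-0.35],
  [-0.1,0.054,-0.3,0,0,0,-0.35],
  [0,0,-0.3,0,0,0,-0.35],
  [0,0,-0.3,0,0,0,-0.35],
  [0,0,-0.3,0,0,0,-0.35],
  [0,0,-0.2,0,0,0,-0.35],
  [0,0,-0.1,0,0,0,-0.35],
  [0,0,-0.05,0,0,0,-0.35],
  [0,0,0,0,0,0,-0.35],
  [0,0,0,0,0,0,-1],
  [0,0,0,0,0,0,-1],
  [0,0,0,0,0,0,-1],
  [0,0,0,0,0,0,-1],
  [0,0,0,0,0,0,-1],
], grip_force=50)

```text
clock: 7.78
tcp_pos: [0.4732, 0.3353, 0.1812]
ee_rot: [3.14, 0.002, 3.104]
wrist_force: [-0.8, -0.7, 6.9]
grip_width: 0.0143
finger_force: 51.6
```

>>> jog_arm([
  [0,0,0.1,0,0,0,-1],
  [0,0,0.3,0,0,0,-1],
  [0,0,0.3,0,0,0,-1],
  [0,0,0.3,0,0,0.04,-1],
  [0.085,-0.28,0,0,0,0,-1],
  [0.09,-0.28,0,0,0,0,-1],
  [0.09,-0.283,0,0,0,0,-1],
  [0.09,-0.283,0,0,0,0,-1],
  [0.09,-0.283,0,0,0,0,-1],
  [0.09,-0.283,0,0,0,0,-1],
  [0.09,-0.283,0,0,0,0,-1],
  [0.09,-0.283,0,0,0,0,-1],
  [0,0,0,0,0,0,-1],
  [0,0,0,0,0,0,-1],
])

```text
clock: 8.95
tcp_pos: [0.5444, 0.1076, 0.28]
ee_rot: [3.141, -0.0, -3.099]
wrist_force: [0.0, 0.8, -0.4]
grip_width: 0.0144
finger_force: 53.3
```

```bash
python3 - <<'E'
from h import *
o=get_obs(); print(o["tcp_pos"],o["ee_rot"],o["grip_width"],o["finger_force"],o["wrist_force"])
w=cam("wrist"); save(w,"w3.png"); 
E
```

```text
[0.54437337 0.10762128 0.28001674] [ 3.14144761e+00 -1.72506107e-04 -3.09885459e+00] 0.01438348223094916 53.320117592811584 [ 0.03630332  0.82468943 -0.37064666]
```

View pics/w3.png

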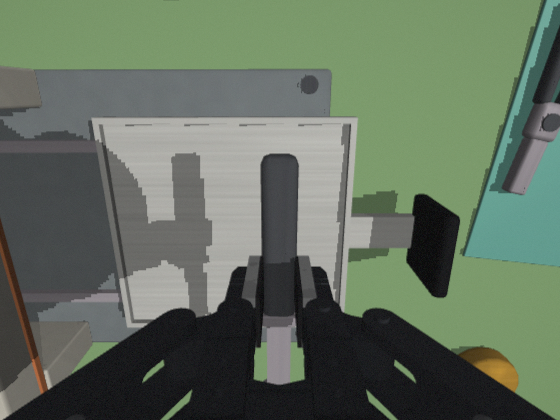

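The knife is held straight above the tray, whose rim corners are at (97,120), (355,119) and (129,325).

```bash
python3 - <<'E'
from h import *
w=cam("wrist")
print(f(onz(w,[(96,119),(356,118),(129,326)],.027)))
E
```

```text
[[483.7, -10.2, 27.0], [475.7, 155.5, 27.0], [641.4, -4.1, 27.0]]
```

>>> jog_arm([
  [0.01,0.02,-0.2,0,0,0.001,-1],
  [0,0,-0.2,0,0,0,-1],
  [0,0,-0.2,0,0,0,-1],
  [0,0,-0.1,0,0,0,-1],
  [0,0,-0.05,0,0,0,-1],
  [0,0,-0.035,0,0,0,-1],
  [0,0,0,0,0,0,-1],
  [0,0,0,0,0,0,-1],
])

```text
clock: 9.72
tcp_pos: [0.5457, 0.1114, 0.2021]
ee_rot: [3.141, 0.002, -3.093]
wrist_force: [-0.4, -0.2, -0.2]
grip_width: 0.0138
finger_force: 53.3
```

>>> jog_arm([
  [0,0,-0.01,0,0,0,-0.35],
  [0,0,0,0,0,0,-0.35],
  [0,0,0,0,0,0,-0.35],
  [0,0,0.1,0,0,0,-0.2],
  [0,0,0.3,0,0,0,-0.2],
  [0,0,0.3,0,0,0,-0.2],
  [0,0,0.3,0,0,0,-0.2],
  [-0.12,0.3,0.3,0,0,-0.05,-0.2],
  [-0.12,0.3,0.2,0,0,-0.05,-0.2],
  [-0.12,0.3,0,0,0,0,-0.2],
  [-0.12,0.3,0,0,0,0,-0.2],
  [-0.12,0.3,0,0,0,0,-0.2],
  [-0.127,0.28,0,0,0,0,-0.2],
  [0,0,0,0,0,0,-0.2],
  [0,0,0,0,0,0,-0.2],
])

```text
clock: 10.97
tcp_pos: [0.4725, 0.2885, 0.3494]
ee_rot: [3.141, 0.001, 2.982]
wrist_force: [0.6, -1.1, 1.4]
grip_width: 0.0338
finger_force: 0.0
```

```bash
python3 - <<'E'
from h import *
o=get_obs(); print(o["tcp_pos"],o["ee_rot"],o["grip_width"])
w=cam("wrist"); t=cam("top"); 
blobs(t,(115,195,180,262),lambda c:c[...,1]-c[...,0]<35,.011,30)
print("tray"); blobs(t,(195,165,262,245),lambda c:c.max(2)<75,.03,20)
u=proj(w,[.473,.2895,.013])[0]; print(u,f(proj(w,[.464,.2915,.012])))
blobs(w,(190,0,400,300),lambda c:c[...,1]-c[...,0]<25,.011,300)
E
```

```text
[0.47253256 0.28853871 0.34943844] [3.14093049e+00 6.16089395e-04 2.98244972e+00] 0.03382253348340131
 blob (116, 199, 61, 61) [477.3 356.4] [169.1 147.5] 85.7
tray
 blob (249, 233, 14, 10) [459.9  59.8] [23.5 34. ] 1.2
 blob (234, 200, 6, 27) [523.1 111.2] [68.4 13.1] 1.4
 blob (197, 192, 6, 21) [550.1 209.1] [52.8 13.1] 1.7
[278.95375284 185.35382882] [[279551.2, 175481.8]]
 blob (315, 258, 46, 43) [582.6 334.4] [48.3 49.4] 80.9
 blob (191, 250, 54, 51) [559.  210.9] [56.  58.7] 79.1
 blob (262, 105, 35, 134) [464.4 291.9] [ 29.8 126.6] 81.8
```

>>> jog_arm([
  [0.015,0.018,-0.2,0,0,0,-0.2],
  [0,0,-0.3,0,0,0,-0.2],
  [0,0,-0.3,0,0,0,-0.2],
  [0,0,-0.3,0,0,0,-0.2],
  [0,0,-0.3,0,0,0,-0.2],
  [0,0,-0.2,0,0,0,-0.2],
  [0,0,-0.1,0,0,0,-0.2],
  [0,0,0,0,0,0,-0.2],
  [0,0,0,0,0,0,-1],
  [0,0,0,0,0,0,-1],
  [0,0,0,0,0,0,-1],
  [0,0,0,0,0,0,-1],
  [0,0,0,0,0,0,-1],
], grip_force=50)

```text
clock: 12.15
tcp_pos: [0.4752, 0.2893, 0.1796]
ee_rot: [3.14, 0.001, 2.98]
wrist_force: [-0.1, -1.1, 4.2]
grip_width: 0.0186
finger_force: 51.7
```

>>> jog_arm([
  [0,0,0.1,0,0,0,-1],
  [0,0,0.3,0,0,0,-1],
  [0,0,0.3,0,0,0,-1],
  [0,0,0.3,0,0,0.05,-1],
  [0.104,-0.273,0,0,0,0.05,-1],
  [0.104,-0.273,0,0,0,0,-1],
  [0.104,-0.273,0,0,0,0,-1],
  [0.104,-0.273,0,0,0,0,-1],
  [0.104,-0.273,0,0,0,0,-1],
  [0.104,-0.273,0,0,0,0,-1],
  [0.104,-0.273,0,0,0,0,-1],
  [0.104,-0.273,0,0,0,0,-1],
  [0.106,-0.271,0,0,0,0,-1],
  [0,0,0,0,0,0,-1],
  [0,0,0,0,0,0,-1],
])

```text
clock: 13.4
tcp_pos: [0.5686, 0.0424, 0.2787]
ee_rot: [3.141, -0.0, -3.097]
wrist_force: [0.3, 1.3, -0.8]
grip_width: 0.0182
finger_force: 51.1
```

```bash
python3 - <<'E'
from h import *
o=get_obs(); print(o["tcp_pos"],o["ee_rot"],o["grip_width"],o["finger_force"])
w=cam("wrist"); save(w,"w4.png")
E
```

```text
[0.56862114 0.04243034 0.27870049] [ 3.14124135e+00 -3.75158028e-04 -3.09668677e+00] 0.018170723176741836 51.10104560852051
```

View pics/w4.png

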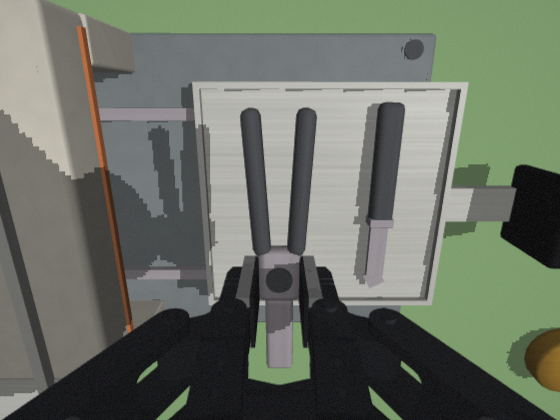

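The knife lies inside the tray from (390,105) to (374,285). The pliers are held straight, with handle butts at (252,112) and (306,112), clear of the knife.

>>> jog_arm([
  [0,0.01,-0.2,0,0,0,-1],
  [0,0,-0.2,0,0,0,-1],
  [0,0,-0.2,0,0,0,-1],
  [0,0,-0.1,0,0,0,-1],
  [0,0,-0.05,0,0,0,-1],
  [0,0,-0.035,0,0,0,-1],
  [0,0,0,0,0,0,-1],
  [0,0,0,0,0,0,-0.3],
  [0,0,0,0,0,0,-0.3],
  [0,0,0,0,0,0,-0.3],
  [0,0,0.1,0,0,0,-0.3],
  [0,0,0.3,0,0,0,-0.3],
  [0,0,0.3,0,0,0,-0.3],
  [0,0,0.3,0,0,0,-0.3],
  [-0.05,0.3,0,0,0,0,-0.3],
  [-0.05,0.3,0,0,0,0,-0.3],
  [-0.03,0.3,0,0,0,0,-0.3],
  [-0.03,0.3,0,0,0,0,-0.3],
  [-0.03,0.46,0,0,0,0,-0.3],
  [0,0,0,0,0,0,-0.3],
])

```text
clock: 15.12
tcp_pos: [0.5493, 0.2115, 0.3011]
ee_rot: [3.14, 0.002, -3.09]
wrist_force: [0.9, -0.2, -0.2]
grip_width: 0.0297
finger_force: 0.0
```

```bash
python3 - <<'E'
from h import *
o=get_obs(); print(o["tcp_pos"],o["ee_rot"],o["grip_width"])
w=cam("wrist"); t=cam("top"); save(w,"w5.png")
b=cv2.resize(t["color"][145:280,180:380],None,fx=3,fy=3,interpolation=cv2.INTER_CUBIC)
c=w["color"]; cv2.imwrite("pics/w5.png",np.vstack([cv2.resize(c,(400,300)),cv2.resize(b,(400,270))])[:,:,::-1])
E
```

```text
[0.54931848 0.21151621 0.30112594] [ 3.13951822e+00  2.11421073e-03 -3.08966344e+00] 0.029745615034552888
```

View pics/w5.png

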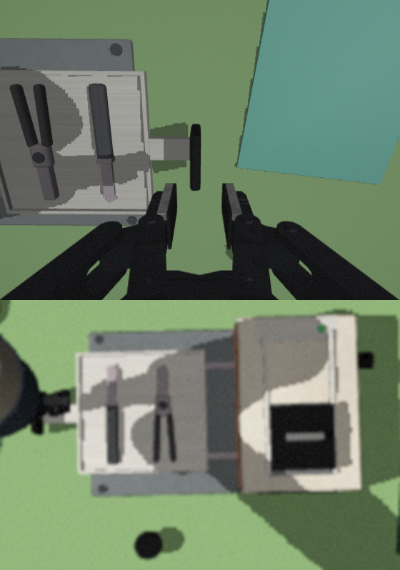

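Both tools lie flat and apart in the tray: the knife at (103,140) and the pliers at (38,140) in the upper panel. Next I push the tray home.

>>> jog_arm([
  [0.007,-0.02,-0.2,0,0,0,-0.3],
  [0,0,-0.3,0,0,0,-0.3],
  [0,0,-0.24,0,0,0,-0.3],
  [0,0,-0.1,0,0,0,-0.3],
  [0,0,0,0,0,0,-1],
  [0,0,0,0,0,0,-1],
  [0,0,0,0,0,0,-1],
  [0,0,0,0,0,0,-1],
  [0,0,0,0,0,0,-1],
  [0.001,-0.02,0,0,0,0,-1],
  [0.003,-0.06,0,0,0,0,-1],
  [0.005,-0.1,0,0,0,0,-1],
  [0.005,-0.1,0,0,0,0,-1],
  [0.005,-0.1,0,0,0,0,-1],
  [0.005,-0.1,0,0,0,0,-1],
  [0.005,-0.1,0,0,0,0,-1],
  [0.005,-0.1,0,0,0,0,-1],
  [0.005,-0.1,0,0,0,0,-1],
  [0.005,-0.1,0,0,0,0,-1],
])

```text
clock: 16.8
tcp_pos: [0.5546, 0.1149, 0.2164]
ee_rot: [-3.141, -0.001, -3.094]
wrist_force: [-4.6, 2.0, 1.0]
grip_width: 0.0089
finger_force: 54.5
```

>>> jog_arm([
  [0.005,-0.1,0,0,0,0,-1],
  [0.005,-0.1,0,0,0,0,-1],
  [0.005,-0.1,0,0,0,0,-1],
  [0.005,-0.1,0,0,0,0,-1],
  [0.005,-0.1,0,0,0,0,-1],
  [0.005,-0.1,0,0,0,0,-1],
  [0.005,-0.1,0,0,0,0,-1],
  [0.005,-0.1,0,0,0,0,-1],
  [0.005,-0.1,0,0,0,0,-1],
  [0.005,-0.08,0,0,0,0,-1],
  [0.003,-0.06,0,0,0,0,-1],
  [0,0,0,0,0,0,-1],
  [0,0,0,0,0,0,-1],
])

```text
clock: 17.88
tcp_pos: [0.5595, 0.0102, 0.2164]
ee_rot: [-3.14, -0.002, -3.095]
wrist_force: [-5.6, -1.9, 1.5]
grip_width: 0.0091
finger_force: 54.6
```

>>> jog_arm([
  [0,-0.03,0,0,0,0,-1],
  [0,-0.02,0,0,0,0,-1],
  [0,0,0,0,0,0,-1],
  [0,0,0,0,0,0,-1],
])

```text
clock: 18.22
tcp_pos: [0.5594, 0.0079, 0.2164]
ee_rot: [3.139, -0.001, -3.095]
wrist_force: [-7.6, 11.4, 2.2]
grip_width: 0.0089
finger_force: 54.9
```

>>> jog_arm([
  [0,0.04,0,0,0,0,-0.2],
  [0,0,0,0,0,0,-0.2],
  [0,0,0,0,0,0,-0.2],
  [0,0,0.2,0,0,0,-0.2],
  [0,0,0.3,0,0,0,-0.2],
  [0,0,0.3,0,0,0.05,-0.2],
  [0,0,0.3,0,0,0.05,-0.2],
  [0,0,0.3,0,0,0.05,-0.2],
  [0,0,0.3,0,0,0.05,-0.2],
  [-0.04,-0.14,0.15,0,0,0.05,-0.2],
  [-0.04,-0.14,0,0,0,0.05,-0.2],
  [-0.04,-0.14,0,0,0,0.05,-0.2],
  [-0.04,-0.14,0,0,0,0.05,-0.2],
  [-0.04,-0.14,0,0,0,0.05,-0.2],
  [-0.04,-0.14,0,0,0,0.05,-0.2],
  [-0.04,-0.14,0,0,0,0.05,-0.2],
  [-0.04,-0.14,0,0,0,0.05,-0.2],
  [-0.04,-0.14,0,0,0,0.05,-0.2],
  [-0.04,-0.15,0,0,0,0.05,-0.2],
  [-0.03,-0.06,0,0,0,0.05,-0.2],
])

```text
clock: 19.88
tcp_pos: [0.5169, -0.138, 0.4017]
ee_rot: [-3.14, -0.002, -1.519]
wrist_force: [0.2, -0.3, 0.0]
grip_width: 0.0341
finger_force: 0.0
```

```bash
python3 - <<'E'
from h import *
o=get_obs(); print(o["tcp_pos"],o["ee_rot"],o["grip_width"],o["q"][5])
w=cam("wrist"); save(w,"w6.png"); t=cam("top"); 
print("plate",end=""); blobs(t,(255,185,285,215),lambda c:c.max(2)<45,.068,15)
E
```

```text
[ 0.51687707 -0.13795431  0.40171186] [-3.14023935e+00 -1.68976212e-03 -1.51941335e+00] 0.03407172500271128 0.01853517700680164
plate
```

View pics/w6.png

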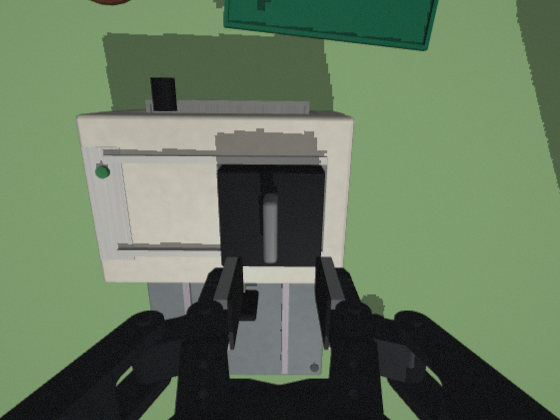

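The fin's top runs from (270,195) to (270,262) on the black hood, and the cover is shut. The tray handle is at (247,305), close to the housing.

```bash
python3 - <<'E'
from h import *
w=cam("wrist"); t=cam("top")
c=w["color"].astype(int); m=((c.max(2)>75)&(np.ptp(c,axis=2)<25)); m=m[185:268,255:290]; ys,xs=np.nonzero(m); u=(np.median(xs)+255.5,(ys.min()+ys.max())/2+185); print(u,xs.min()+255,xs.max()+255,ys.min()+185,ys.max()+185)
print(f(onz(w,u,.158)),tri(t,(332.8,213.2),w,u))
E
```

```text
(np.float64(270.5), np.float64(234.5)) 255 289 202 267
[[522.1, -126.6, 158.0]] (array([ 0.52095373, -0.12676625,  0.15810655]), np.float64(0.0023645751732128263))
```

>>> jog_arm([
  [0.04,0.105,-0.1,0,0,0,-0.2],
  [0,0,-0.3,0,0,0,-0.2],
  [0,0,-0.3,0,0,0,-0.2],
  [0,0,-0.12,0,0,0,-0.2],
  [0,0,-0.06,0,0,0,-0.2],
  [0,0,0,0,0,0,-0.2],
  [0,0,0,0,0,0,-1],
  [0,0,0,0,0,0,-1],
  [0,0,0,0,0,0,-1],
  [0,0,0,0,0,0,-1],
  [0,0,0,0,0,0,-1],
])

```text
clock: 21.0
tcp_pos: [0.522, -0.1251, 0.3145]
ee_rot: [-3.137, -0.0, -1.523]
wrist_force: [3.0, 1.3, 3.9]
grip_width: 0.0088
finger_force: 51.9
```

Gripped. Next I slide the cover +x by about 85 mm.

>>> jog_arm([
  [0.05,0.002,0,0,0,0,-1],
  [0.1,0.005,0,0,0,0,-1],
  [0.1,0.005,0,0,0,0,-1],
  [0.1,0.005,0,0,0,0,-1],
  [0.1,0.005,0,0,0,0,-1],
  [0.1,0.005,0,0,0,0,-1],
  [0.1,0.005,0,0,0,0,-1],
  [0.1,0.005,0,0,0,0,-1],
  [0.06,0.003,0,0,0,0,-1],
  [0.03,0,0,0,0,0,-1],
  [0.03,0,0,0,0,0,-1],
  [0,0,0,0,0,0,-1],
  [0,0,0,0,0,0,-1],
])

```text
clock: 22.08
tcp_pos: [0.6079, -0.1213, 0.3145]
ee_rot: [3.141, -0.0, -1.523]
wrist_force: [-4.0, 2.1, 9.2]
grip_width: 0.0087
finger_force: 52.7
```

>>> jog_arm([
  [-0.02,0,0,0,0,0,-0.2],
  [0,0,0,0,0,0,-0.2],
  [0,0,0,0,0,0,-0.2],
  [0,0,0.2,0,0,0,-0.2],
  [0,0,0.3,0,0,0,-1],
  [-0.2,0,0.3,0,0,0,-1],
  [-0.2,-0.01,0,0,0,0,-1],
  [-0.2,-0.02,0,0,0,0,-1],
  [-0.23,-0.03,0,0,0,0,-1],
  [0,0,0,0,0,0,-1],
  [0,0,0,0,0,0,-1],
])

```text
clock: 23.0
tcp_pos: [0.5224, -0.1275, 0.3934]
ee_rot: [-3.141, -0.0, -1.524]
wrist_force: [0.3, -0.2, 0.2]
grip_width: 0.0005
finger_force: 0.0
```

```bash
python3 - <<'E'
from h import *
o=get_obs(); print(o["tcp_pos"],o["ee_rot"],o["grip_width"],o["wrist_force"])
w=cam("wrist"); s=cam("side")
b=cv2.resize(s["color"][140:240,210:340],(400,300),interpolation=cv2.INTER_CUBIC)
cv2.imwrite("pics/w7.png",np.vstack([cv2.resize(w["color"],(400,300)),b])[:,:,::-1])
print(proj(w,[[.5207,-.1275,.115],[.5207,-.1275,.10]]),proj(s,[.5207,-.1275,.115]))
E
```

```text
[ 0.5224275  -0.12750532  0.39343432] [-3.14127005e+00 -1.52002615e-04 -1.52355374e+00] 0.00048591725399385453 [ 0.25541068 -0.20405185  0.16228484]
[[280.88184766 203.8836418 ]
 [280.78530892 198.18023059]] [[294.4655341  180.08814364]]
```

View pics/w7.png

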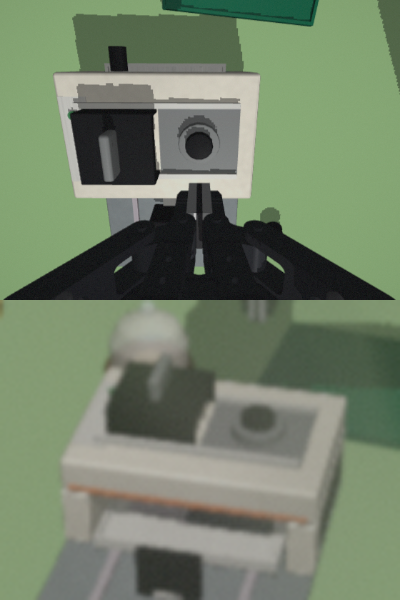

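The hood is aside and the button, in its ring, is at wrist (277,204) and side (294,178). That puts its top at about 0.115–0.12 m, under the shut fingers. The tray is home.

>>> jog_arm([
  [-0.01,0,-0.3,0,0,0,-1],
  [0,0,-0.3,0,0,0,-1],
  [0,0,-0.3,0,0,0,-1],
  [0,0,-0.05,0,0,0,-1],
  [0,0,-0.05,0,0,0,-1],
  [0,0,-0.02,0,0,0,-1],
  [0,0,0,0,0,0,-1],
])

```text
clock: 23.68
tcp_pos: [0.5227, -0.1274, 0.2923]
ee_rot: [-3.141, -0.001, -1.523]
wrist_force: [-2.7, -0.7, 2.3]
grip_width: 0.0001
finger_force: 1.6
```

>>> jog_arm([
  [0,0,-0.02,0,0,0,-1],
  [0,0,-0.02,0,0,0,-1],
  [0,0,0,0,0,0,-1],
  [0,0,0,0,0,0,-1],
])

```text
clock: 24.02
tcp_pos: [0.5227, -0.1274, 0.2894]
ee_rot: [-3.138, -0.001, -1.523]
wrist_force: [-4.7, 0.9, 9.9]
grip_width: -0.0004
finger_force: 4.9
```

>>> jog_arm([
  [0,0,-0.03,0,0,0,-1],
  [0,0,0,0,0,0,-1],
  [0,0,0,0,0,0,-1],
])

```text
clock: 24.27
tcp_pos: [0.5226, -0.1273, 0.2891]
ee_rot: [-3.136, -0.002, -1.522]
wrist_force: [-11.0, 4.3, 25.9]
grip_width: -0.0001
finger_force: 13.0
```

>>> jog_arm([
  [0,0,0.06,0,0,0,-1],
  [0,0,0,0,0,0,-1],
  [0,0,0,0,0,0,-1],
])

```text
clock: 24.52
tcp_pos: [0.523, -0.1274, 0.2917]
ee_rot: [-3.137, -0.001, -1.523]
wrist_force: [-0.1, -1.6, 3.1]
grip_width: 0.0001
finger_force: 1.8
```

>>> jog_arm([
  [0,0,0.02,0,0,0,-1],
  [0,0,0,0,0,0,-1],
  [0,0,0,0,0,0,-1],
])

```text
clock: 24.77
tcp_pos: [0.5229, -0.1273, 0.2925]
ee_rot: [-3.139, -0.0, -1.523]
wrist_force: [2.8, -1.0, 2.9]
grip_width: 0.0001
finger_force: 1.5
```

>>> jog_arm([
  [0,0,0.02,0,0,0,-1],
  [0,0,0,0,0,0,-1],
  [0,0,0,0,0,0,-1],
])

```text
clock: 25.02
tcp_pos: [0.5223, -0.1271, 0.2939]
ee_rot: [3.142, 0.0, -1.523]
wrist_force: [2.0, -1.3, 2.1]
grip_width: 0.0
finger_force: 1.1
```

>>> jog_arm([
  [0,0,0.02,0,0,0,-1],
  [0,0,0,0,0,0,-1],
  [0,0,0,0,0,0,-1],
])

```text
clock: 25.27
tcp_pos: [0.5218, -0.1271, 0.2955]
ee_rot: [3.14, 0.001, -1.523]
wrist_force: [0.8, 0.6, 1.0]
grip_width: -0.0
finger_force: 0.7
```

The button bottomed: the force climbed to 26 N over the last 0.3 mm, and the spring force faded out over 6–8 mm on the way up. Next I shut the cover.

>>> jog_arm([
  [0,0,0.2,0,0,0,-1],
  [0,0,0.3,0,0,0,-1],
  [0,0,0.3,0,0,0,-0.2],
  [0.2,0.01,0,0,0,0,-0.2],
  [0.2,0.01,0,0,0,0,-0.2],
  [0.2,0.02,0,0,0,0,-0.2],
  [0.25,0.02,0,0,0,0,-0.2],
  [0,0,0,0,0,0,-0.2],
  [0,0,-0.2,0,0,0,-0.2],
  [0,0,-0.3,0,0,0,-0.2],
  [0,0,-0.06,0,0,0,-0.2],
  [0,0,-0.05,0,0,0,-0.2],
  [0,0,0,0,0,0,-0.2],
  [0,0,0,0,0,0,-1],
  [0,0,0,0,0,0,-1],
  [0,0,0,0,0,0,-1],
  [0,0,0,0,0,0,-1],
  [0,0,0,0,0,0,-1],
])

```text
clock: 26.77
tcp_pos: [0.6074, -0.1213, 0.3169]
ee_rot: [-3.139, -0.001, -1.523]
wrist_force: [-1.6, 1.0, 5.2]
grip_width: 0.0083
finger_force: 50.4
```

>>> jog_arm([
  [-0.05,-0.002,0,0,0,0,-1],
  [-0.1,-0.005,0,0,0,0,-1],
  [-0.1,-0.005,0,0,0,0,-1],
  [-0.1,-0.005,0,0,0,0,-1],
  [-0.1,-0.005,0,0,0,0,-1],
  [-0.1,-0.005,0,0,0,0,-1],
  [-0.1,-0.005,0,0,0,0,-1],
  [-0.1,-0.005,0,0,0,0,-1],
  [-0.06,-0.003,0,0,0,0,-1],
  [-0.03,0,0,0,0,0,-1],
  [-0.04,0,0,0,0,0,-1],
  [0,0,0,0,0,0,-1],
  [0,0,0,0,0,0,-1],
])

```text
clock: 27.85
tcp_pos: [0.5212, -0.1251, 0.3169]
ee_rot: [-3.133, -0.001, -1.523]
wrist_force: [7.4, 1.0, 2.0]
grip_width: 0.009
finger_force: 50.2
```

>>> jog_arm([
  [0.01,0,0,0,0,0,-0.2],
  [0,0,0,0,0,0,-0.2],
  [0,0,0,0,0,0,-0.2],
  [0,0,0.2,0,0,-0.05,-0.2],
  [0,0,0.3,0,0,-0.05,-0.2],
  [0,0,0.3,0,0,-0.05,-0.2],
  [0.037,0.134,0,0,0,-0.05,-0.2],
  [0.037,0.134,0,0,0,-0.05,-0.2],
  [0.037,0.134,0,0,0,-0.05,-0.2],
  [0.037,0.134,0,0,0,-0.05,-0.2],
  [0.037,0.134,0,0,0,-0.05,-0.2],
  [0.037,0.134,0,0,0,-0.05,-0.2],
  [0.037,0.134,0,0,0,-0.05,-0.2],
  [0.037,0.134,0,0,0,-0.05,-0.2],
  [0.037,0.134,0,0,0,-0.05,-0.2],
  [0.04,0.134,0,0,0,-0.05,-0.2],
  [0,0,0,0,0,-0.05,-0.2],
  [0,0,0,0,0,-0.05,-0.2],
  [0,0,0,0,0,0,-0.2],
  [0,0,0,0,0,0,-0.2],
])

```text
clock: 29.52
tcp_pos: [0.5573, 0.0087, 0.3947]
ee_rot: [-3.141, -0.001, -3.091]
wrist_force: [0.1, -1.4, -0.0]
grip_width: 0.0343
finger_force: 0.0
```

```bash
python3 - <<'E'
from h import *
o=get_obs(); print(o["tcp_pos"],o["ee_rot"],o["grip_width"],o["wrist_force"])
w=cam("wrist"); save(w,"w8.png")
print(proj(w,[.5593,.0095,.068])); blobs(w,(240,110,320,230),lambda c:c.max(2)<45,.068)
E
```

```text
[0.55734749 0.00867886 0.39465659] [-3.14140133e+00 -1.14067821e-03 -3.09092919e+00] 0.03427811638315626 [ 0.11176259 -1.37611457 -0.02745938]
[[278.92218964 190.41459237]]
 blob (274, 157, 11, 64) [558.4   9.5] [59.3  9.2] 3.2
```

View pics/w8.png

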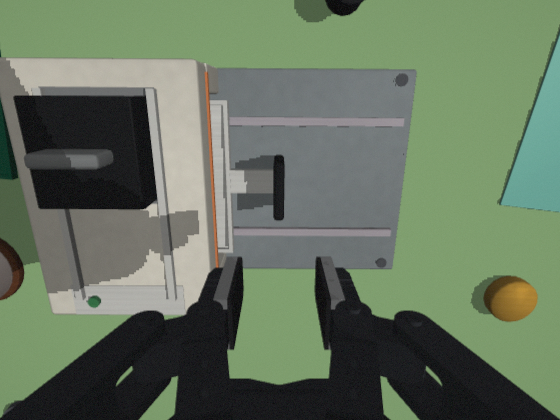

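The cover is shut again and the handle is at (279,188), so the tray is home. Next I grip the handle and draw the tray out.

>>> jog_arm([
  [0.01,0.005,-0.3,0,0,0,-0.2],
  [0,0,-0.3,0,0,0,-0.2],
  [0,0,-0.3,0,0,0,-0.2],
  [0,0,-0.3,0,0,0,-0.2],
  [0,0,-0.3,0,0,0,-0.2],
  [0,0,-0.2,0,0,0,-0.2],
  [0,0,-0.09,0,0,0,-0.2],
  [0,0,0,0,0,0,-1],
  [0,0,0,0,0,0,-1],
  [0,0,0,0,0,0,-1],
  [0,0,0,0,0,0,-1],
  [0,0,0,0,0,0,-1],
  [-0.001,0.02,0,0,0,0,-1],
  [-0.002,0.05,0,0,0,0,-1],
  [-0.005,0.1,0,0,0,0,-1],
  [-0.005,0.1,0,0,0,0,-1],
  [-0.005,0.1,0,0,0,0,-1],
  [-0.005,0.1,0,0,0,0,-1],
  [-0.005,0.1,0,0,0,0,-1],
  [-0.005,0.1,0,0,0,0,-1],
])

```text
clock: 31.23
tcp_pos: [0.5557, 0.0778, 0.217]
ee_rot: [3.141, 0.002, -3.093]
wrist_force: [0.1, -2.4, 5.3]
grip_width: 0.009
finger_force: 51.7
```

>>> jog_arm([
  [-0.005,0.1,0,0,0,0,-1],
  [-0.005,0.1,0,0,0,0,-1],
  [-0.005,0.1,0,0,0,0,-1],
  [-0.005,0.1,0,0,0,0,-1],
  [-0.005,0.1,0,0,0,0,-1],
  [-0.005,0.1,0,0,0,0,-1],
  [-0.005,0.1,0,0,0,0,-1],
  [-0.005,0.1,0,0,0,0,-1],
  [-0.005,0.1,0,0,0,0,-1],
  [-0.005,0.1,0,0,0,0,-1],
  [-0.005,0.1,0,0,0,0,-1],
  [-0.005,0.1,0,0,0,0,-1],
  [-0.003,0.06,0,0,0,0,-1],
  [-0.002,0.04,0,0,0,0,-1],
  [0,0.02,0,0,0,0,-1],
  [0,0,0,0,0,0,-1],
  [0,0,0,0,0,0,-1],
])

```text
clock: 32.65
tcp_pos: [0.5497, 0.2085, 0.2169]
ee_rot: [-3.141, 0.003, -3.093]
wrist_force: [5.5, -4.2, 5.4]
grip_width: 0.0092
finger_force: 51.8
```

>>> jog_arm([
  [0,0.02,0,0,0,0,-1],
  [0,0,0,0,0,0,-1],
  [0,0,0,0,0,0,-1],
  [0,-0.03,0,0,0,0,-0.2],
  [0,0,0,0,0,0,-0.2],
  [0,0,0,0,0,0,-0.2],
  [0,0,0.2,0,0,0,-0.2],
  [0,0,0.3,0,0,0,-0.2],
  [0,0,0.3,0,0,0,-0.2],
  [0.1,-0.25,0.3,0,0,0,-0.2],
  [0.1,-0.25,0.3,0,0,0,-0.2],
  [0.1,-0.25,0.3,0,0,0,-0.2],
  [0.1,-0.25,0.1,0,0,0,-0.2],
  [0,0,0,0,0,0,-0.2],
  [0,0,0,0,0,0,-0.2],
])

```text
clock: 33.9
tcp_pos: [0.5888, 0.1069, 0.3959]
ee_rot: [3.14, -0.0, -3.096]
wrist_force: [-1.1, 0.1, 0.2]
grip_width: 0.0342
finger_force: 0.0
```

```bash
python3 - <<'E'
from h import *
o=get_obs(); print(o["tcp_pos"],o["ee_rot"],o["grip_width"],o["wrist_force"])
w=cam("wrist"); save(w,"w9.png")
print("plate"); t=cam("top"); blobs(t,(190,180,215,220),lambda c:c.max(2)<60,.068,15)
E
```

```text
[0.58878256 0.10690762 0.39586741] [ 3.14027218e+00 -2.69474410e-04 -3.09567817e+00] 0.03416561745030573 [-1.11804444  0.07871212  0.16251519]
plate
 blob (197, 192, 5, 21) [547.1 204.6] [51.3 10.2] 1.7
```

View pics/w9.png

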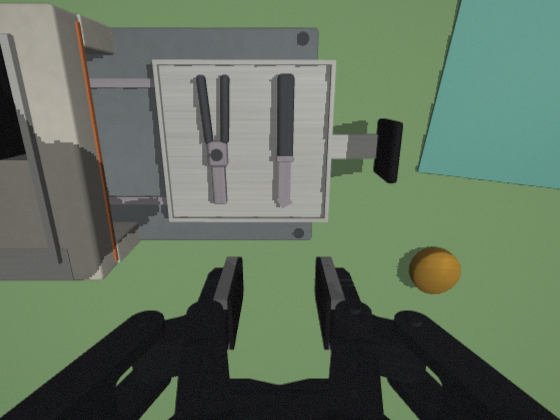

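The tray is out with both tools flat: the pliers' joint is at (217,155), and the knife runs from (286,75) to (285,205).

```bash
python3 - <<'E'
from h import *
w=cam("wrist"); t=cam("top")
def cond(c): 
    return (c.max(2)<70)|((c[...,0]-c[...,1]>2)&(c.max(2)<150))
blobs(w,(190,68,310,214),cond,.03,200)
print("pliers joint",f(onz(w,(217,155),.034)),"butts",f(onz(w,[(203,78),(225,78)],.03)),"tip",f(onz(w,(220,202),.03)),"knife butt/bolster/tip",f(onz(w,[(286,76),(286,160),(284,205)],.034)))
# rack from top
H=cv2.cvtColor(t["color"],cv2.COLOR_RGB2HSV); m=((H[...,0]>=60)&(H[...,0]<=95)&(H[...,1]>=120)&(H[...,2]>=20)&(H[...,2]<=100)).astype(np.uint8)
c=max(cv2.findContours(m,cv2.RETR_EXTERNAL,cv2.CHAIN_APPROX_NONE)[0],key=cv2.contourArea); r=cv2.minAreaRect((onz(t,c[:,0],.009)[:,:2]*1000).astype(np.float32)); print("rack",r)
E
```

```text
blob (196, 78, 33, 129) [557.9  43.7] [124.7  25.4] 3.5
 blob (277, 77, 17, 133) [555.7 113.5] [128.9  16. ] 2.7
pliers joint [[566.1, 47.2, 34.0]] butts [[495.9, 34.1, 30.0], [494.9, 54.5, 30.0]] tip [[615.6, 49.2, 30.0]] knife butt/bolster/tip [[490.6, 110.7, 34.0], [567.8, 115.0, 34.0], [614.4, 115.5, 34.0]]
rack ((472.0614013671875, -360.1765441894531), (179.58447265625, 197.6395263671875), 86.8136978149414)
```

>>> jog_arm([
  [-0.2,0.03,-0.1,0,0,0,-0.35],
  [-0.23,0.03,-0.3,0,0,0,-0.35],
  [0,0,-0.3,0,0,0,-0.35],
  [0,0,-0.3,0,0,0,-0.35],
  [0,0,-0.3,0,0,0,-0.35],
  [0,0,-0.3,0,0,0,-0.35],
  [0,0,-0.2,0,0,0,-0.35],
  [0,0,-0.1,0,0,0,-0.35],
  [0,0,-0.05,0,0,0,-0.35],
  [0,0,0,0,0,0,-0.35],
  [0,0,0,0,0,0,-1],
  [0,0,0,0,0,0,-1],
  [0,0,0,0,0,0,-1],
  [0,0,0,0,0,0,-1],
  [0,0,0,0,0,0,-1],
], grip_force=60)

```text
clock: 35.35
tcp_pos: [0.5462, 0.1135, 0.2023]
ee_rot: [3.141, 0.002, -3.094]
wrist_force: [-1.2, 0.9, 4.8]
grip_width: 0.0136
finger_force: 59.2
```

>>> jog_arm([
  [0,0,0.1,0,0,0,-1],
  [0,0,0.3,0,0,0,-1],
  [0,0,0.3,0,0,0,-1],
  [0,0,0.4,0,0,0,-1],
  [0,0,0.4,0,0,0,-1],
  [0,0,0.3,0,0,-0.048,-1],
  [0,0,0,0,0,0,-1],
])

```text
clock: 35.93
tcp_pos: [0.5467, 0.113, 0.3895]
ee_rot: [3.138, 0.013, 3.084]
wrist_force: [0.2, 0.4, 0.3]
grip_width: 0.0137
finger_force: 58.7
```

>>> jog_arm([
  [-0.055,-0.292,0,0,0,0,-1],
  [-0.055,-0.292,0,0,0,0,-1],
  [-0.055,-0.292,0,0,0,0,-1],
  [-0.055,-0.292,0,0,0,0,-1],
  [-0.055,-0.292,0,0,0,0,-1],
  [-0.055,-0.292,0,0,0,0,-1],
  [-0.055,-0.292,0,0,0,0,-1],
  [-0.055,-0.292,0,0,0,0,-1],
  [-0.055,-0.292,0,0,0,0,-1],
  [-0.055,-0.292,0,0,0,0,-1],
  [-0.055,-0.292,0,0,0,0,-1],
  [-0.055,-0.292,0,0,0,0,-1],
  [-0.055,-0.292,0,0,0,0,-1],
  [-0.055,-0.292,0,0,0,0,-1],
  [-0.055,-0.292,0,0,0,0,-1],
  [0,0,0,0,0,0,-1],
  [0,0,0,0,0,0,-1],
])

```text
clock: 37.35
tcp_pos: [0.4624, -0.326, 0.3807]
ee_rot: [3.141, -0.001, 3.086]
wrist_force: [-0.0, -0.2, -0.5]
grip_width: 0.0139
finger_force: 58.8
```

```bash
python3 - <<'E'
from h import *
o=get_obs(); print(o["tcp_pos"],o["ee_rot"],o["grip_width"],o["finger_force"],o["wrist_force"])
w=cam("wrist"); save(w,"w10.png")
E
```

```text
[ 0.46244646 -0.32598903  0.38069049] [ 3.14110910e+00 -1.02737200e-03  3.08597121e+00] 0.013898152346632713 58.7635463476181 [-0.00187142 -0.17846407 -0.46514506]
```

View pics/w10.png

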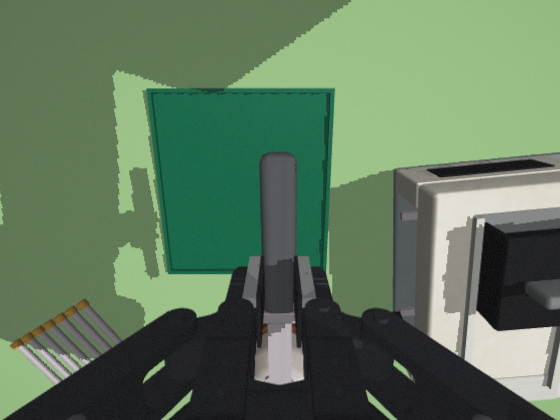

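The knife is held straight over the rack, whose corners are at (149,90), (334,90), (325,274) and (167,274).

```bash
python3 - <<'E'
from h import *
w=cam("wrist"); P=onz(w,[(149,90),(334,90),(325,274),(167,274)],.009); print(f(P),f(P.mean(0)))
E
```

```text
[[371.6, -443.4, 9.0], [381.1, -267.0, 9.0], [579.2, -277.7, 9.0], [569.5, -457.5, 9.0]] [475.3, -361.4, 9.0]
```

>>> jog_arm([
  [0.02,0,-0.3,0,0,0,-1],
  [0,0,-0.35,0,0,0,-1],
  [0,0,-0.35,0,0,0,-1],
  [0,0,-0.35,0,0,0,-1],
  [0,0,-0.3,0,0,0,-1],
  [0,0,-0.15,0,0,0,-1],
  [0,0,-0.1,0,0,0,-1],
  [0,0,-0.055,0,0,0,-1],
  [0,0,0,0,0,0,-1],
  [0,0,0,0,0,0,-1],
])

```text
clock: 38.28
tcp_pos: [0.4659, -0.3246, 0.1868]
ee_rot: [-3.141, 0.002, 3.09]
wrist_force: [0.2, -0.4, -0.4]
grip_width: 0.0139
finger_force: 58.8
```

>>> jog_arm([
  [0,0,-0.015,0,0,0,-1],
  [0,0,0,0,0,0,-1],
  [0,0,0,0,0,0,-0.35],
  [0,0,0,0,0,0,-0.35],
  [0,0,0,0,0,0,-0.35],
  [0,0,0.1,0,0,0,-0.35],
  [0,0,0.3,0,0,0,-0.35],
  [0,0,0.4,0,0,0,-0.35],
  [0,0,0.4,0,0,0,-0.35],
  [0,0,0.4,0,0,0,-0.35],
  [0,0,0.4,0,0,0.048,-0.35],
  [0,0,0,0,0,0,-0.35],
])

```text
clock: 39.28
tcp_pos: [0.4657, -0.3258, 0.3947]
ee_rot: [-3.132, 0.014, -3.089]
wrist_force: [0.9, -0.7, 1.6]
grip_width: 0.0278
finger_force: 0.0
```

>>> jog_arm([
  [0.078,0.285,0,0,0,0,-0.2],
  [0.078,0.285,0,0,0,0,-0.2],
  [0.078,0.285,0,0,0,0,-0.2],
  [0.078,0.285,0,0,0,0,-0.2],
  [0.078,0.285,0,0,0,0,-0.2],
  [0.078,0.285,0,0,0,0,-0.2],
  [0.078,0.285,0,0,0,0,-0.2],
  [0.078,0.285,0,0,0,0,-0.2],
  [0.078,0.285,0,0,0,0,-0.2],
  [0.078,0.285,0,0,0,0,-0.2],
  [0.078,0.285,0,0,0,0,-0.2],
  [0.078,0.285,0,0,0,0,-0.2],
  [0.078,0.285,0,0,0,0,-0.2],
  [0,0,0,0,0,0,-0.2],
  [0,0,0,0,0,0,-0.2],
])

```text
clock: 40.53
tcp_pos: [0.5667, 0.0471, 0.3842]
ee_rot: [-3.142, -0.0, -3.092]
wrist_force: [-0.3, -0.9, -0.1]
grip_width: 0.0343
finger_force: 0.0
```

```bash
python3 - <<'E'
from h import *
o=get_obs(); print(o["tcp_pos"],o["ee_rot"],o["grip_width"],o["finger_force"])
w=cam("wrist"); t=cam("top")
print(f(proj(w,[.567,.046,.034])/1000),f(proj(w,[[.557,.0435,.03]])/1000))
print("pliers"); blobs(w,(200,60,330,245),lambda c:(c.max(2)<70)|((c[...,0]-c[...,1]>2)&(c.max(2)<150)),.03,200)
print("rack tool"); blobs(t,(384,203,446,270),lambda c:c[...,1]-c[...,0]<18,.01,15)
E
```

```text
[0.56670726 0.04706031 0.38417986] [-3.14152005e+00 -5.24105263e-05 -3.09187904e+00] 0.03428719277009918 0.0
[[277.0, 181.8]] [[275.0, 170.7]]
pliers
 blob (209, 116, 11, 54) [533.3 -15.6] [50.   8.6] 2.6
 blob (261, 105, 29, 126) [557.5  42.8] [124.   25.8] 2.0
rack tool
 blob (398, 213, 8, 49) [ 469.5 -326. ] [127.3  18.5] 0.3
```

>>> jog_arm([
  [0,-0.015,-0.25,0,0,0,-0.2],
  [0,0,-0.35,0,0,0,-0.2],
  [0,0,-0.35,0,0,0,-0.2],
  [0,0,-0.35,0,0,0,-0.2],
  [0,0,-0.3,0,0,0,-0.2],
  [0,0,-0.15,0,0,0,-0.2],
  [0,0,-0.09,0,0,0,-0.2],
  [0,0,0,0,0,0,-0.2],
  [0,0,0,0,0,0,-1],
  [0,0,0,0,0,0,-1],
  [0,0,0,0,0,0,-1],
  [0,0,0,0,0,0,-1],
  [0,0,0,0,0,0,-1],
])

```text
clock: 41.72
tcp_pos: [0.5671, 0.0444, 0.2015]
ee_rot: [3.141, 0.003, -3.094]
wrist_force: [-0.2, -0.5, 5.4]
grip_width: 0.0179
finger_force: 59.3
```

>>> jog_arm([
  [0,0,0.1,0,0,0,-1],
  [0,0,0.3,0,0,0,-1],
  [0,0,0.3,0,0,0,-1],
  [0,0,0.4,0,0,0,-1],
  [0,0,0.4,0,0,0,-1],
  [0,0,0.3,0,0,-0.048,-1],
  [0,0,0,0,0,0,-1],
])

```text
clock: 42.3
tcp_pos: [0.5675, 0.044, 0.3887]
ee_rot: [3.139, 0.014, 3.085]
wrist_force: [0.8, -0.7, 0.3]
grip_width: 0.0179
finger_force: 58.9
```

>>> jog_arm([
  [-0.057,-0.293,0,0,0,0,-1],
  [-0.057,-0.293,0,0,0,0,-1],
  [-0.057,-0.293,0,0,0,0,-1],
  [-0.057,-0.293,0,0,0,0,-1],
  [-0.057,-0.293,0,0,0,0,-1],
  [-0.057,-0.293,0,0,0,0,-1],
  [-0.057,-0.293,0,0,0,0,-1],
  [-0.057,-0.293,0,0,0,0,-1],
  [-0.057,-0.293,0,0,0,0,-1],
  [-0.057,-0.293,0,0,0,0,-1],
  [-0.057,-0.293,0,0,0,0,-1],
  [-0.057,-0.293,0,0,0,0,-1],
  [-0.057,-0.293,0,0,0,0,-1],
  [-0.057,-0.293,0,0,0,0,-1],
  [-0.057,-0.293,0,0,0,0,-1],
  [0,0,0,0,0,0,-1],
  [0,0,0,0,0,0,-1],
])

```text
clock: 43.72
tcp_pos: [0.4804, -0.3965, 0.3795]
ee_rot: [3.141, -0.001, 3.086]
wrist_force: [0.7, -0.0, -1.3]
grip_width: 0.0182
finger_force: 59.0
```

```bash
python3 - <<'E'
from h import *
o=get_obs(); print(o["tcp_pos"],o["ee_rot"],o["grip_width"],o["finger_force"])
w=cam("wrist")
print("held"); blobs(w,(225,100,335,240),lambda c:c.max(2)<60,.2137,100)
for n,p in(("top",cam("top")),): blobs(p,(384,203,446,270),lambda c:c[...,1]-c[...,0]<18,.01,15)
E
```

```text
[ 0.48040816 -0.39652027  0.37954002] [ 3.14087583e+00 -8.91281740e-04  3.08622444e+00] 0.018165018695520976 58.97532950621098
held
 blob (289, 117, 12, 124) [ 434.1 -386.6] [ 1.9 52.1] 83.5
 blob (257, 115, 14, 126) [ 433.1 -399.4] [52.8  2.3] 0.3
 blob (385, 204, 62, 67) [ 470.4 -363.3] [176.8 161.8] 0.4
```

>>> jog_arm([
  [0.02,0,-0.3,0,0,0,-1],
  [0,0,-0.35,0,0,0,-1],
  [0,0,-0.35,0,0,0,-1],
  [0,0,-0.35,0,0,0,-1],
  [0,0,-0.3,0,0,0,-1],
  [0,0,-0.15,0,0,0,-1],
  [0,0,-0.1,0,0,0,-1],
  [0,0,-0.055,0,0,0,-1],
  [0,0,0,0,0,0,-1],
  [0,0,0,0,0,0,-1],
])

```text
clock: 44.65
tcp_pos: [0.4838, -0.3952, 0.186]
ee_rot: [-3.14, 0.002, 3.09]
wrist_force: [1.0, -0.4, -1.0]
grip_width: 0.0179
finger_force: 59.0
```

>>> jog_arm([
  [0,0,-0.01,0,0,0,-1],
  [0,0,0,0,0,0,-1],
  [0,0,0,0,0,0,-0.3],
  [0,0,0,0,0,0,-0.3],
  [0,0,0,0,0,0,-0.3],
  [0,0,0.1,0,0,0,-0.3],
  [0,0,0.3,0,0,0,-0.3],
  [0,0,0.4,0,0,0,-0.3],
  [0,0,0.4,0,0,0,-0.3],
  [0,0,0.4,0,0,0,-0.3],
  [0,0,0.4,0,0,0.048,-0.3],
  [0,0,0,0,0,0,-0.3],
])

```text
clock: 45.65
tcp_pos: [0.4833, -0.3963, 0.3949]
ee_rot: [-3.13, 0.013, -3.089]
wrist_force: [-0.9, 0.3, 2.1]
grip_width: 0.03
finger_force: 0.0
```

>>> jog_arm([
  [0.037,0.336,0,0,0,0,-0.2],
  [0.037,0.336,0,0,0,0,-0.2],
  [0.037,0.336,0,0,0,0,-0.2],
  [0.037,0.336,0,0,0,0,-0.2],
  [0.037,0.336,0,0,0,0,-0.2],
  [0.037,0.336,0,0,0,0,-0.2],
  [0.037,0.336,0,0,0,0,-0.2],
  [0.037,0.336,0,0,0,0,-0.2],
  [0.037,0.336,0,0,0,0,-0.2],
  [0.037,0.336,0,0,0,0,-0.2],
  [0.037,0.336,0,0,0,0,-0.2],
  [0.037,0.336,0,0,0,0,-0.2],
  [0.037,0.336,0,0,0,0,-0.2],
  [0.037,0.336,0,0,0,0,-0.2],
  [0.037,0.336,0,0,0,0,-0.2],
  [0.037,0.336,0,0,0,0,-0.2],
  [0.037,0.336,0,0,0,0,-0.2],
  [0.037,0.336,0,0,0,0,-0.2],
  [0,0,0,0,0,0,-0.2],
  [0,0,0,0,0,0,-0.2],
])

```text
clock: 47.32
tcp_pos: [0.5496, 0.2111, 0.3835]
ee_rot: [-3.141, -0.0, -3.092]
wrist_force: [-0.1, -1.0, -0.2]
grip_width: 0.0341
finger_force: 0.0
```

```bash
python3 - <<'E'
from h import *
o=get_obs(); print(o["tcp_pos"],o["ee_rot"],o["grip_width"])
w=cam("wrist"); t=cam("top")
print(proj(w,[.5495,.2085,.068])); blobs(w,(250,100,320,235),lambda c:c.max(2)<45,.068)
print("rack"); blobs(t,(386,205,444,268),lambda c:(c[...,1]-c[...,0]<14)&(c.max(2)>20),.01,15)
E
```

```text
[0.54957769 0.21114604 0.38349513] [-3.14141747e+00 -1.38436317e-04 -3.09167061e+00] 0.03413197670798807
[[275.0728968  191.11698583]]
 blob (271, 157, 11, 67) [549.4 209.4] [59.9  8.6] 3.0
rack
 blob (422, 214, 11, 48) [ 469.7 -393.4] [124.3  26.4] 0.1
 blob (398, 213, 8, 49) [ 469.6 -326.7] [ 16.2 127.5] 87.7
```

Both tools lie in the rack, knife at (0.470, -0.327) and pliers at (0.470, -0.393). Next I push the empty tray home.

>>> jog_arm([
  [0,-0.015,-0.3,0,0,0,-0.2],
  [0,0,-0.4,0,0,0,-0.2],
  [0,0,-0.4,0,0,0,-0.2],
  [0,0,-0.3,0,0,0,-0.2],
  [0,0,-0.2,0,0,0,-0.2],
  [0,0,-0.08,0,0,0,-0.2],
  [0,0,0,0,0,0,-1],
  [0,0,0,0,0,0,-1],
  [0,0,0,0,0,0,-1],
  [0,0,0,0,0,0,-1],
  [0.003,-0.06,0,0,0,0,-1],
  [0.005,-0.1,0,0,0,0,-1],
  [0.006,-0.12,0,0,0,0,-1],
  [0.006,-0.12,0,0,0,0,-1],
  [0.006,-0.12,0,0,0,0,-1],
  [0.006,-0.12,0,0,0,0,-1],
  [0.006,-0.12,0,0,0,0,-1],
  [0.006,-0.12,0,0,0,0,-1],
  [0.006,-0.12,0,0,0,0,-1],
  [0.006,-0.12,0,0,0,0,-1],
])

```text
clock: 49.08
tcp_pos: [0.5553, 0.0948, 0.2171]
ee_rot: [3.141, 0.002, -3.094]
wrist_force: [-3.5, 1.6, 7.5]
grip_width: 0.0088
finger_force: 61.1
```

>>> jog_arm([
  [0.006,-0.12,0,0,0,0,-1],
  [0.006,-0.12,0,0,0,0,-1],
  [0.006,-0.12,0,0,0,0,-1],
  [0.006,-0.12,0,0,0,0,-1],
  [0.006,-0.12,0,0,0,0,-1],
  [0.006,-0.12,0,0,0,0,-1],
  [0.006,-0.1,0,0,0,0,-1],
  [0.003,-0.06,0,0,0,0,-1],
  [0,-0.04,0,0,0,0,-1],
  [0,0,0,0,0,0,-1],
  [0,0,0,0,0,0,-1],
])

```text
clock: 50.0
tcp_pos: [0.5591, 0.007, 0.2171]
ee_rot: [3.133, 0.003, -3.095]
wrist_force: [-7.9, 23.1, 12.5]
grip_width: 0.009
finger_force: 62.1
```

Home against its stop. I release, rise clear and check.

>>> jog_arm([
  [0,0.04,0,0,0,0,-0.2],
  [0,0,0,0,0,0,-0.2],
  [0,0,0,0,0,0,-0.2],
  [0,0,0.2,0,0,0,-0.2],
  [0,0,0.3,0,0,0,-0.2],
  [0,0,0.4,0,0,0,-0.2],
  [0,0,0.4,0,0,0,-0.2],
  [0,0,0.4,0,0,0,-0.2],
  [-0.2,0.1,0,0,0,0,-0.2],
  [-0.2,0.1,0,0,0,0,-0.2],
  [0,0,0,0,0,0,-0.2],
  [0,0,0,0,0,0,-0.2],
])

```text
clock: 51.0
tcp_pos: [0.5192, 0.0275, 0.386]
ee_rot: [-3.141, 0.001, -3.094]
wrist_force: [-0.8, -0.7, -0.1]
grip_width: 0.0341
finger_force: 0.0
```

```bash
python3 - <<'E'
from h import *
o=get_obs(); print(o["tcp_pos"],o["wrist_force"])
w=cam("wrist"); t=cam("top")
print("plate"); blobs(w,(230,150,320,310),lambda c:c.max(2)<45,.068)
print("rack"); blobs(t,(386,205,444,268),lambda c:(c[...,1]-c[...,0]<14)&(c.max(2)>20),.01,15)
print("hood"); blobs(t,(300,180,360,240),lambda c:c.max(2)<40,.135,60)
E
```

```text
[0.51915478 0.02746895 0.38595495] [-0.78689409 -0.70069351 -0.07613337]
plate
 blob (316, 259, 5, 52) [612.9  70.7] [56.7  3.9] 5.0
 blob (231, 259, 13, 52) [616.7  -7.8] [57.1 11.8] 0.2
 blob (252, 193, 13, 68) [555.5  10.7] [66.  11.1] 2.0
rack
 blob (421, 214, 12, 48) [ 469.7 -392.1] [124.3  29. ] 0.1
 blob (398, 213, 8, 49) [ 469.5 -326.4] [ 16.6 127.7] 87.1
hood
 blob (316, 198, 32, 33) [ 519.3 -126.5] [77.3 74.9] 1.2
```

```bash
python3 -c "
from bench import hand_in
print(hand_in())"
```

```text
the job is handed in; nothing more can be done
None
```

I handed in the job after about 51 s: the knife and pliers (the only tools present) went through the whole cycle and lie in the green tray, with the demagnetiser tray home and the cover shut; hand-in returned no verdict.

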